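Open the ring-blank jar in the jeweller's case

ROBOT

A 6-joint arm with a two-finger parallel gripper is mounted at the origin on the work surface. World frame = base frame: x ahead of the robot, y to its left, z up, the work surface at z = 0. Lengths are in mm, angles in rad, forces in N, time in s.
With the tool pointing down it reaches from about 275 to 750 mm from the base axis. Payload 10.2 kg.
Tool frame: the origin (TCP) lies midway between the tips of the shut fingers; the grasp point (between the pads) lies 19 mm behind it; z points along the fingers, y is the direction in which the jaws open and shut (so a half turn about z gives the same grasp; the last joint's range is limited). The gripper opens to 85 mm and grips with 20 to 120 N. Pads are 22 mm wide; open, the fingers measure 114 mm over their backs; the gripper's body (76 mm by 85 mm) begins 54 mm behind the grasp point. The pads swing forward as they close: fully open they stand 13 mm farther back than shut.
Start: joints at [-1.512, 0.313, 1.498, -0, 1.331, -0.223], TCP at [145.981, -504.302, 231.294] pointing down, gripper open.
Joint ranges: [-2.94, 2.94], [-0.97, 2.17], [0.19, 2.56], [-1.23, 4.37], [0.02, 3.11], [-2.88, 2.88]. Speed limits (rad/s): [2.39, 2.39, 3.01, 3.14, 3.14, 3.14].

INTERFACE

Orientations are given as a unit quaternion [w, x, y, z].
In Python, from rig import sense, optics, ctrl gives the robot as it stands.
- The arm moves only by the tool play_rows, never from a script. Its argument "plan" is a list of rows, each a list of 7 numbers: the shift along the world's x, y, z in mm, then the turn, a rotation vector about the world's x, y, z in rad, then the opening, from -1 (shut) to 1 (fully open), so that 0 is half open. A call has 1 to 5 rows; each row shifts and turns the pose as measured when the row begins; what a row does not reach is not made up. A row lasts 1/12 s, in which the tool goes at most 41.7 mm and 7.16 degrees, less where a joint would pass 70% of its speed; a pose out of reach is approached as far as the arm can. A call is refused whole if a number of a shift passes 41.7 or a number of a turn 0.125, either way. A call with a gripper value outside its range is refused whole. The fingers move at their own pace and stop on an object; "grip_force" is the grip in N (left out, the last holds). Time passes only in rows, so rows that do not move let the fingers close. It gives the time, the measured TCP pose, the force and the opening at its end, in the units of the state.
- sense(): the state, without advancing time (a new reading comes with each control period).
- optics.capture(name): name is "scene" or "top" or "wrist"; returns a dict with "img" (480x640x3 uint8, blue, green, red), "fx", "fy", "cx", "cy" (pixels), "world_to_cam" (4x4, takes a point from world to camera coordinates). Camera axes: x right, y up, looking along -z (the intrinsics and any distortion apply to the point x, -y, -z); pixel columns grow to the right and rows downward; lengths in mm; the calibration is good to about 2 mm. A picture is of the moment at which its call begins. There is no depth.
- ctrl.finish_job(): hands the job in, once; it reports no verdict.
The state is a dict: "time_s": time; "joints": joint angles; "dq": joint speeds; "tau": joint torques, N m; "eef_pos": TCP position; "ee_rot": TCP orientation; "force": force on the tool from outside, world axes, zero at the start; "wrist_torque": the same for the moment, N m; "grip_width": opening from 0.0 (shut) to 1.0 (fully open).
Only numpy, scipy, OpenCV 4.12 (cv2) and the standard library are available. Lean on these libraries where they do the work, as an engineer would, in place of code of your own. Each camera call takes 0.05 s, during which the arm holds its last target. There are 200 camera calls.

TASK

Lift the wooden case's lid open by its brass bail until it leans back on its stop. Inside, a square jar stands in a fitted nest that braces it against turning: unscrew its tight round metal cap anticlockwise (seen from above), stop turning once its short threads let go, about a fifth of a turn, and raise the cap straight up so that the jar stays seated in its nest. Finish still holding the cap level, about 2 cm clear above the jar's mouth and centred over it, with the lid open and the other things left where they are.

Things in the scene. Friction and masses are not known exactly. Their poses are not given: they have to be found in the camera images.
- case: Dark wooden case fixed to the bench, 150 (its x) by 250 (its y) by 85 mm high, walls and floor 6 mm. Origin: centre of its underside; z up. Hinge on its +x rim, bail handle on its -x side; its +x points to the world's -y within 0.35 rad. A cork insert, top 24 mm above the bench, has two square nests 62 mm wide down to the floor, at y = -60 and +60 mm, x = 0: jar in one, burr stand in the other.
- lid (a joint): Angle of the flat lid (150 by 250 mm, 8 mm thick, on top of the case), rad: 0 closed, 1.9 fully open, leaning back on its stop. Starts 0 to 0.1. The hinge is stiff: 1 to 3 N at the bail move it and the lid stays about where it is left.
- lid_hinge (a point): Middle of the hinge line, at 85.5 mm height on the case's +x rim; the hinge line runs along the case's y.
- lid_bar (a point): Middle of the bail, a round brass bar 10 mm thick, 110 mm long, parallel to the hinge, 40 mm out from the lid's free edge (35 mm gap). At lid angle a, in the case's axes, it lies x = -190 cos a + 4 sin a, z = 190 sin a + 4 cos a mm from lid_hinge. Vertical fingers closing across it can pinch it from above through the whole swing; it turns between them.
- jar: Loose square amber glass jar, 60 by 60 mm, 52 mm high to the shoulder, round neck 39 mm wide up to 72 mm; about 0.35 kg. Origin: centre of its underside; z up. Its nest leaves 1 mm play a side, which stops it turning by more than a few degrees, but nothing holds it down: lifting the cap before the threads are free lifts the jar. Its axes are parallel to the case's.
- jar_rim (a point): Centre of the jar's mouth, on the axis, 72 mm above its underside (about 78 mm above the bench).
- cap: Loose round metal cap, 54 mm outside diameter with 20 flat flutes, 19 mm tall, 40 g. Origin: centre of its skirt's lower edge; z up. Screwed on, the origin is 57 to 58 mm above the jar's underside (top just under the closed lid, skirt 14 mm down the neck). Its x axis starts within 0.1 rad of the jar's x axis. It takes about 0.3 N m to turn.
- cap_top (a point): Centre of the cap's flat top, 19 mm above its origin. Inside, three lugs sit under three short threads, pressed up by a sprung gasket (12 N). They let go once the cap has turned anticlockwise from above about 0.7 rad past the jar's x axis; a hard stop comes at about 1.6: 1.0 to 1.3 is surely free. The cap may stay at its height while turning (or rise 2 mm), then lifts straight off.
- burr_stand: Wooden block 58 by 58 mm with nine small upright burrs, 48 mm high in all, in the other nest. Leave alone.
- pliers: Small blue-handled pliers lying on the bench, 14 mm high. Leave alone.
- file: Needle file with a turned wooden handle, lying on the bench, 28 mm high. Leave alone.
- hammer: Small hammer lying on the bench. Leave alone.
- brush: Bench brush lying on the bench. Leave alone.
- tin: Flat round metal tin, 62 mm across, 35 mm high. Leave alone.
- bench_block: Square steel block, 75 by 75 by 30 mm. Leave alone.

How it is judged:
By the outcome, as a careful person would: the job done as asked, in the order asked, and still so for the second after the job is handed in, while the arm keeps its last pose, push and grip.
It also fails if it takes over 56 s, if anything falls off the work surface, if the arm or the gripper's body presses on something with over 40 N, if the wrist force passes 120 N, or if a joint passes its speed limit or range.

## Working session

There is one attempt and no reset: what is moved stays moved. The work goes in short steps, Python scripts to look and compute and a tool call to move; the robot and the scene stay as the last step left them, time stands still between calls to the robot, and variables do not carry over. Pictures are saved under pics/ and viewed, about 8 in all and at most 12, crops included, and the job is handed in when it is done.

Besides the shell and the picture viewer there is one more tool, called after "Call:" as name([rows], argument=value, ...), one row to a line, values as JSON. play_rows: Moves the arm, as the interface text tells. Its arguments: {"type":"object","properties":{"plan":{"type":"array"},"grip_force":{"type":"number"}},"required":["plan"]}

```bash
mkdir -p pics
cat > h.py <<'E'
import numpy as np, cv2
from rig import sense, optics, ctrl
def snap(cam,fn,crop=None,scale=1):
    c=optics.capture(cam); im=c["img"]
    if crop: x0,y0,x1,y1=crop; im=im[y0:y1,x0:x1]
    if scale!=1: im=cv2.resize(im,None,fx=scale,fy=scale,interpolation=cv2.INTER_CUBIC)
    cv2.imwrite("pics/"+fn,im); return c
def ray(c,u,v):
    W=np.array(c["world_to_cam"]);R=W[:3,:3];t=W[:3,3]
    d=R.T@np.array([(u-c["cx"])/c["fx"],-(v-c["cy"])/c["fy"],-1.]);return -R.T@t,d
def atz(c,u,v,z):
    o,d=ray(c,u,v);return o+d*(z-o[2])/d[2]
def proj(c,p):
    W=np.array(c["world_to_cam"]);q=W[:3,:3]@np.array(p,float)+W[:3,3]
    return c["cx"]-c["fx"]*q[0]/q[2], c["cy"]+c["fy"]*q[1]/q[2]
E
python3 - <<'E'
from h import *
print(sense())
for n in("top","scene"):
    c=snap(n,n+"1.png");print({k:v for k,v in c.items() if k!="img"})
E
```

```text
{'time_s': 0.0, 'joints': array([-1.51239773e+00,  3.13459896e-01,  1.49845123e+00, -1.16514005e-05,
        1.33100570e+00, -2.23419174e-01]), 'dq': array([ 0.00021194, -0.00159927, -0.00033949,  0.00102617,  0.00020726,
       -0.00222532]), 'tau': array([-4.90345002e-06, -4.12262464e+01, -2.59742564e+01, -1.92603352e-04,
        4.16200128e-03, -1.46199307e-05]), 'eef_pos': array([ 145.96363116, -504.02617249,  230.72469129]), 'ee_rot': array([-6.60297724e-04,  9.90088347e-01,  1.40444393e-01,  4.89279169e-05]), 'force': array([0.06571478, 0.75514924, 0.1062074 ]), 'wrist_torque': array([-0.01628485,  0.05347671, -0.02902563]), 'grip_width': 1.0039374498298208}
{'fx': 433.7532394605059, 'fy': 433.7532394605059, 'cx': 315.95285020184195, 'cy': 241.85539137412604, 'world_to_cam': array([[ 9.22167969e-03, -9.99829298e-01, -1.60104926e-02,
        -2.78940968e-01],
       [ 9.90697170e-01,  6.96114540e-03,  1.35906803e-01,
        -5.08397639e+02],
       [-1.35772152e-01, -1.71148387e-02,  9.90592250e-01,
        -1.00929503e+03],
       [ 0.00000000e+00,  0.00000000e+00,  0.00000000e+00,
         1.00000000e+00]])}
{'fx': 515.3057738592727, 'fy': 515.3057738592727, 'cx': 315.53289105373733, 'cy': 244.702506789148, 'world_to_cam': array([[-8.96352045e-01,  4.43242664e-01, -9.43144739e-03,
         4.78071879e+02],
       [-2.68555688e-01, -5.25917403e-01,  8.07024614e-01,
         7.21565543e+01],
       [ 3.52747577e-01,  7.25911032e-01,  5.90442478e-01,
        -1.40737965e+03],
       [ 0.00000000e+00,  0.00000000e+00,  0.00000000e+00,
         1.00000000e+00]])}
```

View pics/top1.png

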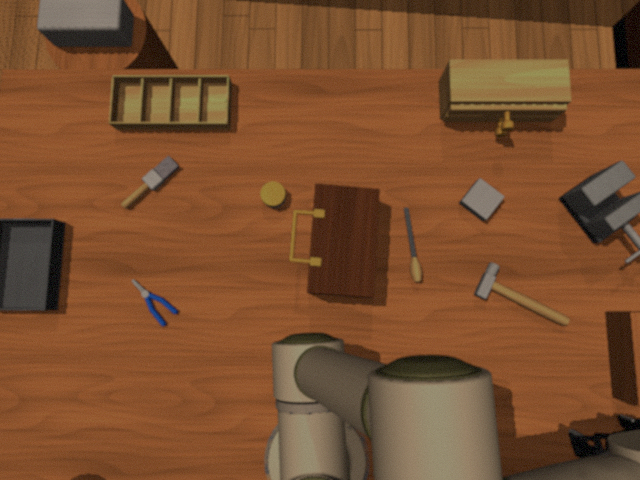

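View pics/scene1.png

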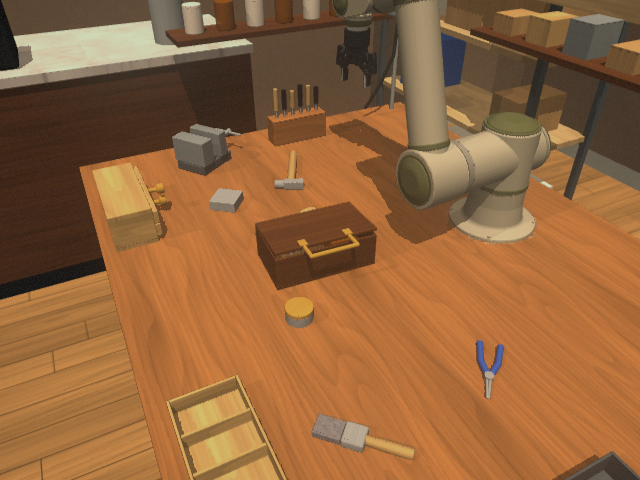

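Run:
```python
from h import *
c=snap("top","top2.png",(255,165,415,315),5)
```

```text
(no output)
```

View pics/top2.png

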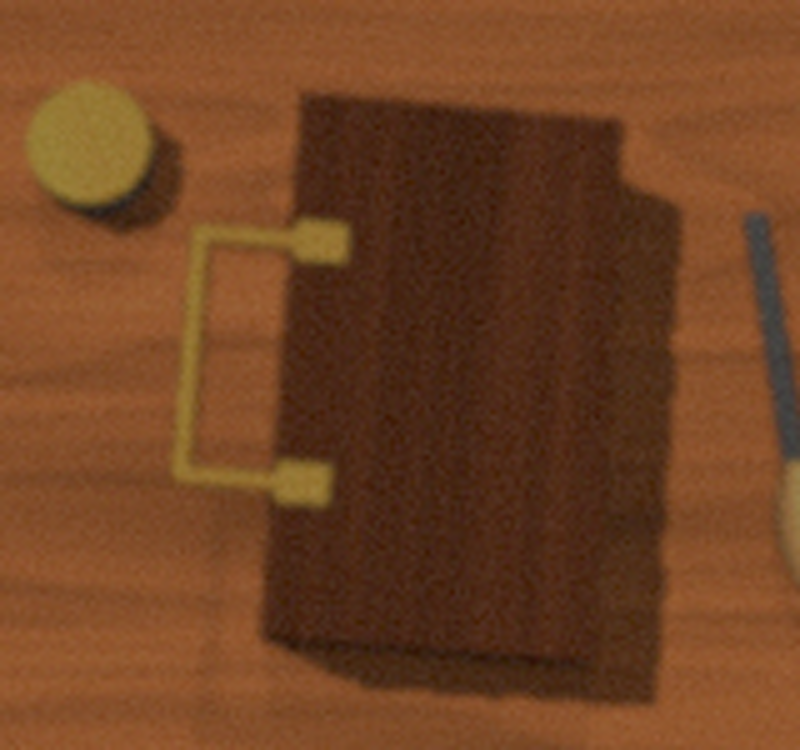

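Run:
```python
from h import *
c=snap("scene","sc2.png",(250,195,390,290),5.5)
```

```text
(no output)
```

View pics/sc2.png

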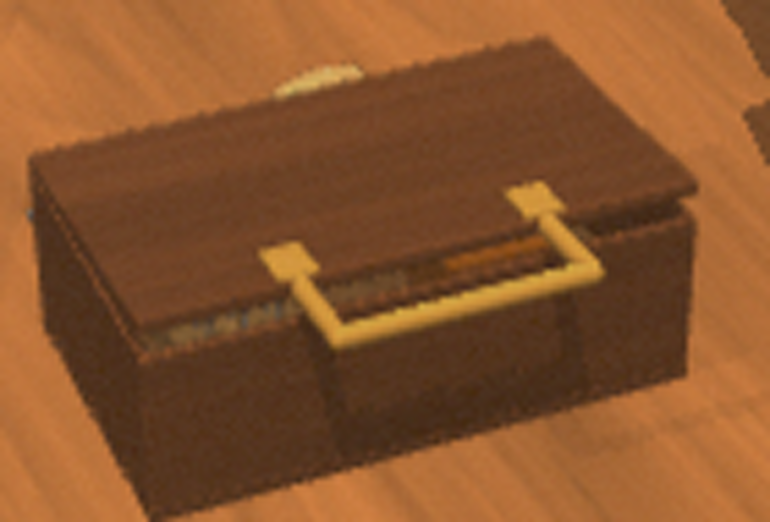

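```bash
cat > fit.py <<'E'
from h import *
from scipy.optimize import least_squares
T=optics.capture("top");S=optics.capture("scene")
t=lambda u,v:(T,255+u/5,165+v/5)
s=lambda u,v:(S,250+u/5.5,195+v/5.5)
L=lambda x,y,z:("lid",x,y,z)
C=lambda x,y,z:("case",x,y,z)
obs=[(t(302,93),L(-150,125,8)),(t(622,120),L(0,125,8)),(t(598,662),L(0,-125,8)),(t(264,637),L(-150,-125,8)),
(t(197,232),L(-190,50,4)),(t(181,478),L(-190,-50,4)),
(s(32,160),L(0,125,8)),(s(548,38),L(0,-125,8)),(s(695,188),L(-150,-125,8)),(s(140,325),L(-150,125,8)),
(s(152,518),C(-75,125,0)),(s(143,358),C(-75,125,85)),(s(692,220),C(-75,-125,85)),(s(687,375),C(-75,-125,0)),
(s(338,333),L(-190,50,4)),(s(592,270),L(-190,-50,4))]
def wp(p,m):
    X,Y,th,a=p;k,x,y,z=m
    if k=="lid":
        x,z=75+x*np.cos(a)+z*np.sin(a),85.5-x*np.sin(a)+z*np.cos(a)
    return np.array([X+x*np.cos(th)-y*np.sin(th),Y+x*np.sin(th)+y*np.cos(th),z])
def f(p): return np.concatenate([np.array(proj(o[0],wp(p,m)))-o[1:] for o,m in obs])
if __name__=="__main__":
    r=least_squares(f,[500,-50,-1.57,.05],x_scale=[100,100,1,.1],loss="soft_l1")
    print(r.x.round(3));print(f(r.x).reshape(-1,2).round(1))
    p=r.x
    print("bar",wp(p,L(-190,0,4)),"jar",wp(p,C(0,-60,78)),"hinge",wp(p,L(0,0,0)),"burr",wp(p,C(0,60,50)))
E
python3 fit.py
```

```text
[ 5.04727e+02 -5.91800e+01 -1.63300e+00  6.30000e-02]
[[-0.8 -0.2]
 [ 0.1 -0.2]
 [-1.   0.5]
 [-1.4  0.6]
 [ 0.2  3.1]
 [-0.1 -2.4]
 [-1.2 -2.2]
 [-0.9 -1.8]
 [ 0.6 -1.7]
 [-0.5 -0.7]
 [-0.1  0.3]
 [-0.5  0. ]
 [ 0.8 -1. ]
 [-0.4 -0.6]
 [ 2.5  0.3]
 [-2.   0.9]]
bar [511.84379807  54.97266075 101.42163162] jar [444.8428159  -55.44597032  78.        ] hinge [ 500.05943281 -134.03429781   85.5       ] burr [564.61025103 -62.91333138  50.        ]
```

Call:
play_rows([
  [22,34,0,0,0,-0.115,-0.3],
  [22,34,0,0,0,-0.115,-0.3],
  [22,34,0,0,0,-0.11,-0.3],
  [22,34,0,0,0,0,-0.3],
  [22,34,0,0,0,0,-0.3],
], grip_force=30)

```text
time_s: 0.72
eef_pos: [254.6, -332.4, 229.1]
ee_rot: [-0.001, 0.999, -0.042, -0.0]
force: [1.7, -0.3, -0.1]
grip_width: 0.352
```

Call:
play_rows([
  [22,33,0,0,0,0.02,-0.3],
  [22,33,0,0,0,0,-0.3],
  [22,33,0,0,0,0,-0.3],
  [22,33,0,0,0,0,-0.3],
  [22,33,0,0,0,0,-0.3],
])

```text
time_s: 1.13
eef_pos: [367.4, -158.1, 229.8]
ee_rot: [0.0, 0.999, -0.033, 0.001]
force: [1.5, -1.0, 0.2]
grip_width: 0.347
```

Call:
play_rows([
  [22,33,0,0,0,0,-0.3],
  [22,33,0,0,0,0,-0.3],
  [22,33,0,0,0,0,-0.3],
  [22,33,0,0,0,0,-0.3],
  [22,33,-10,0,0,0,-0.3],
])

```text
time_s: 1.55
eef_pos: [480.8, 16.1, 222.4]
ee_rot: [0.001, 0.999, -0.033, 0.004]
force: [0.7, -1.0, 1.8]
grip_width: 0.351
```

Call:
play_rows([
  [16,19,-20,0,0,0,-0.3],
  [15,18,-20,0,0,0,-0.3],
  [0,0,-20,0,0,0,-0.3],
  [0,0,0,0,0,0,-0.3],
])

```text
time_s: 1.88
eef_pos: [515.0, 62.5, 158.9]
ee_rot: [0.001, 1.0, -0.028, 0.004]
force: [-0.4, 0.7, -0.4]
grip_width: 0.35
```

Run:
```python
from h import *
print(sense()["eef_pos"])
c=snap("scene","s3.png",(230,130,390,250),3)
w=snap("wrist","w3.png")
a=cv2.imread("pics/s3.png");b=cv2.imread("pics/w3.png");b=cv2.resize(b,(480,360))
cv2.imwrite("pics/c3.png",np.hstack([a[:360,:300],b]))
for n,cc in(("s",c),("w",w)): print(n,[np.round(proj(cc,p),1) for p in([512,55,101.4],[462,58,101.4],[562,52,101.4])])
```

```text
[514.99981852  62.45054308 158.86426504]
s [array([335. , 250.4]), array([355.5, 245. ]), array([313.9, 256. ])]
w [array([336.3, 270.1]), array([335.2, 353.8]), array([337.6, 174.9])]
```

View pics/c3.png

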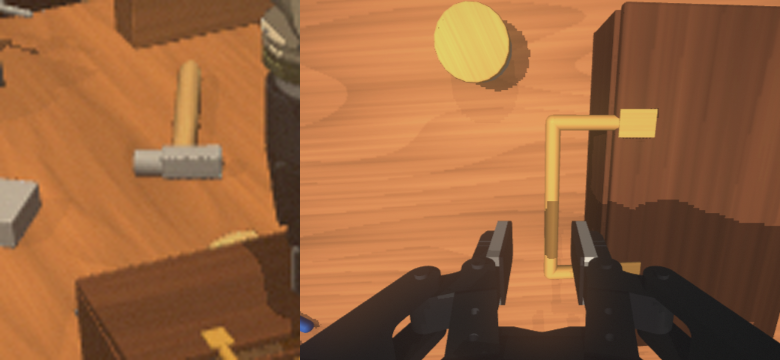

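Call:
play_rows([
  [-1,-7,0,0,0,0,-0.3],
  [0,0,-25,0,0,0,-0.3],
  [0,0,-25,0,0,0,-0.3],
  [0,0,-18,0,0,0,-0.3],
  [0,0,0,0,0,0,-0.3],
])

```text
time_s: 2.4
eef_pos: [518.2, 48.7, 101.3]
ee_rot: [0.002, 0.999, -0.031, 0.015]
force: [-0.3, 0.4, -0.1]
grip_width: 0.354
```

Call:
play_rows([
  [-3,6,-9,0,0.03,0,-0.3],
  [0,0,-8,0,0,0,-0.3],
  [0,0,0,0,0,0,-0.3],
])

```text
time_s: 2.65
eef_pos: [516.6, 52.9, 87.3]
ee_rot: [0.003, 0.999, -0.033, 0.001]
force: [0.2, 0.2, 0.0]
grip_width: 0.351
```

Run:
```python
from h import *
s=sense();print(s["eef_pos"],s["ee_rot"],s["force"])
w=snap("wrist","w4.png",(160,140,640,480),1.2)
```

```text
[516.59680883  52.90773441  87.33556681] [ 0.00305099  0.99945892 -0.0327314   0.00110443] [0.192899   0.20357228 0.03720107]
```

View pics/w4.png

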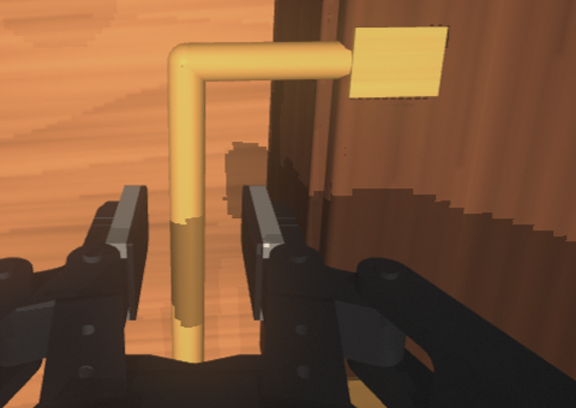

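Call:
play_rows([
  [0,0,-3,0,0,0,-1],
  [0,0,0,0,0,0,-1],
  [0,0,0,0,0,0,-1],
  [0,0,0,0,0,0,-1],
  [0,0,0,0,0,0,-1],
], grip_force=40)

```text
time_s: 3.12
eef_pos: [517.6, 54.9, 86.6]
ee_rot: [0.001, 0.999, -0.033, 0.003]
force: [-0.2, 0.3, -2.8]
grip_width: 0.1
```

```bash
python3 -c "
import numpy as np
f=lambda a:np.array([190*np.cos(a)-4*np.sin(a),190*np.sin(a)+4*np.cos(a)])
a0=.063;p0=f(a0);pr=p0
for a in np.append(np.arange(a0+.12,1.95,.12),1.9):
  p=f(a);d=p-p0;s=p-pr;pr=p
  print(round(a,2),'TCP',(np.array([517.6,54.9,86.6])+[.062*d[0],d[0],d[1]]).round(1),'step',(.062*s[0]).round(1),s.round(1))
"
```

```text
0.18 TCP [517.4  51.6 109.2] step -0.2 [-3.3 22.6]
0.3 TCP [517.   45.7 131.2] step -0.4 [-5.9 22. ]
0.42 TCP [516.5  37.1 152.3] step -0.5 [-8.5 21.1]
0.54 TCP [515.8  26.1 172.2] step -0.7 [-11.  20.]
0.66 TCP [515.   12.8 190.7] step -0.8 [-13.3  18.5]
0.78 TCP [514.   -2.6 207.5] step -1.0 [-15.4  16.8]
0.9 TCP [513.  -20.  222.3] step -1.1 [-17.3  14.8]
1.02 TCP [511.8 -38.9 234.9] step -1.2 [-19.   12.6]
1.14 TCP [510.5 -59.3 245.2] step -1.3 [-20.4  10.3]
1.26 TCP [509.2 -80.7 252.9] step -1.3 [-21.4   7.7]
1.38 TCP [ 507.8 -102.9  258.1] step -1.4 [-22.2   5.1]
1.5 TCP [ 506.4 -125.6  260.5] step -1.4 [-22.7   2.4]
1.62 TCP [ 505.  -148.4  260.2] step -1.4 [-22.8  -0.3]
1.74 TCP [ 503.6 -171.   257.2] step -1.4 [-22.6  -3. ]
1.86 TCP [ 502.2 -193.   251.4] step -1.4 [-22.1  -5.7]
1.9 TCP [ 501.8 -199.7  249.1] step -0.4 [-6.6 -2.3]
```

Call:
play_rows([
  [0,-3,22,0,0,0,-1],
  [0,-6,22,0,0,0,-1],
  [0,-8,21,0,0,0,-1],
])

```text
time_s: 3.37
eef_pos: [516.4, 37.7, 149.7]
ee_rot: [0.001, 0.999, -0.032, 0.0]
force: [0.5, -11.3, -9.7]
grip_width: 0.101
```

Call:
play_rows([
  [-1,-12,22,0,0,0,-1],
  [-1,-14,19,0,0,0,-1],
  [-1,-16,17,0,0,0,-1],
])

```text
time_s: 3.62
eef_pos: [513.5, -5.8, 210.3]
ee_rot: [0.002, 0.999, -0.032, 0.001]
force: [4.3, -7.5, -12.9]
grip_width: 0.097
```

Call:
play_rows([
  [-1,-17,12,0,0,0,-1],
  [-1,-19,12,0,0,0,-1],
  [-1,-20,10,0,0,0,-1],
])

```text
time_s: 3.87
eef_pos: [509.9, -62.0, 247.6]
ee_rot: [-0.0, 1.0, -0.031, 0.002]
force: [4.7, -4.3, -18.6]
grip_width: 0.099
```

Call:
play_rows([
  [0,-20,3,0,0,0,-1],
  [-1,-22,4,0,0,0,-1],
  [-1,-22,2,0,0,0,-1],
])

```text
time_s: 4.12
eef_pos: [506.3, -125.8, 262.3]
ee_rot: [-0.002, 1.0, -0.03, 0.003]
force: [2.5, 1.4, -14.2]
grip_width: 0.097
```

Call:
play_rows([
  [0,-22,-2,0,0,0,-1],
  [0,-22,-4,0,0,0,-1],
  [0,-21,-6,0,0,0,-1],
  [0,-6,-2,0,0,0,-1],
])

```text
time_s: 4.45
eef_pos: [502.1, -199.2, 249.9]
ee_rot: [-0.006, 0.999, -0.032, -0.001]
force: [0.2, 29.8, 17.0]
grip_width: 0.096
```

Call:
play_rows([
  [0,1,1,0,0,0,-1],
  [0,0,0,0,0,0,-0.3],
  [0,0,0,0,0,0,-0.3],
  [0,0,0,0,0,0,-0.3],
])

```text
time_s: 4.78
eef_pos: [502.4, -197.4, 251.0]
ee_rot: [-0.007, 0.999, -0.032, -0.001]
force: [-0.0, -1.0, -0.6]
grip_width: 0.351
```

Call:
play_rows([
  [0,0,15,0,0,0,-0.3],
  [0,0,25,0,0,0,-0.3],
  [0,0,20,0,0,0,-0.3],
  [-15,34,0,0,0,0,1],
  [-16,34,0,0,0,0,1],
])

```text
time_s: 5.2
eef_pos: [472.0, -130.4, 312.8]
ee_rot: [-0.006, 0.999, -0.034, -0.001]
force: [1.0, 0.6, -0.4]
grip_width: 0.619
```

Call:
play_rows([
  [-13,37,0,0,0,0,1],
  [-13,36,-20,0,0,0,1],
  [0,0,-30,0,0,0,1],
  [0,0,-30,0,0,0,1],
  [0,0,0,0,0,0,1],
])

```text
time_s: 5.62
eef_pos: [443.3, -49.9, 236.2]
ee_rot: [-0.004, 1.0, -0.03, 0.005]
force: [-1.0, 0.0, 0.1]
grip_width: 1.001
```

Run:
```python
from h import *
s=sense();print(s["eef_pos"],s["ee_rot"],s["force"])
w=snap("wrist","w5.png"); t=snap("top","t5.png",(255,165,415,315),3)
s=snap("scene","s5.png",(240,120,400,290),3)
cv2.imwrite("pics/w5.png",np.hstack([cv2.resize(cv2.imread("pics/w5.png"),(800,600))]))
a=cv2.imread("pics/s5.png")[:450,:480];b=cv2.imread("pics/t5.png")[:450,150:470];cv2.imwrite("pics/st5.png",np.hstack([a,b]))
for p in([444.8,-55.4,83.]),([444.8,-55.4,63.]): print(np.round(proj(w,p),1))
```

```text
[443.31790063 -49.91911207 236.15193616] [-0.00374556  0.99951847 -0.03030998  0.0054862 ] [-0.95055361  0.01956288  0.0949705 ]
[331.1 219.6]
[330.8 213.8]
```

View pics/w5.png

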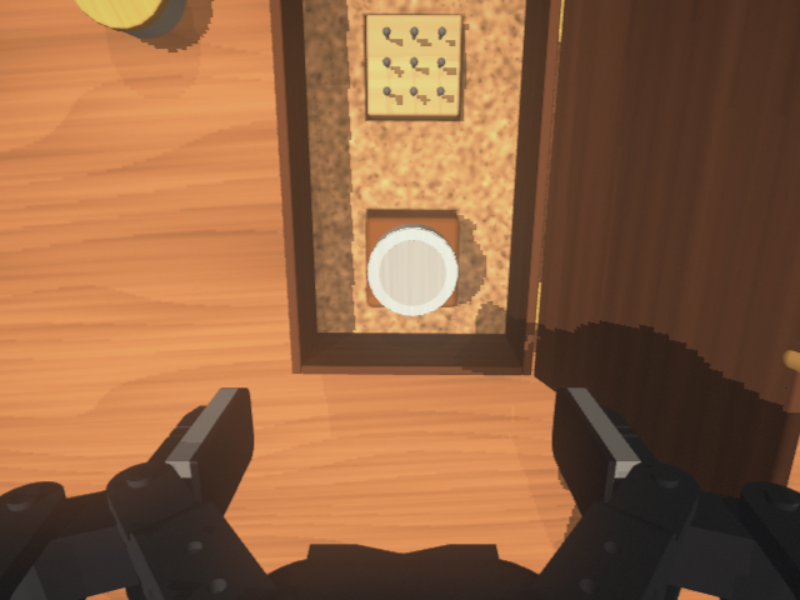

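View pics/st5.png

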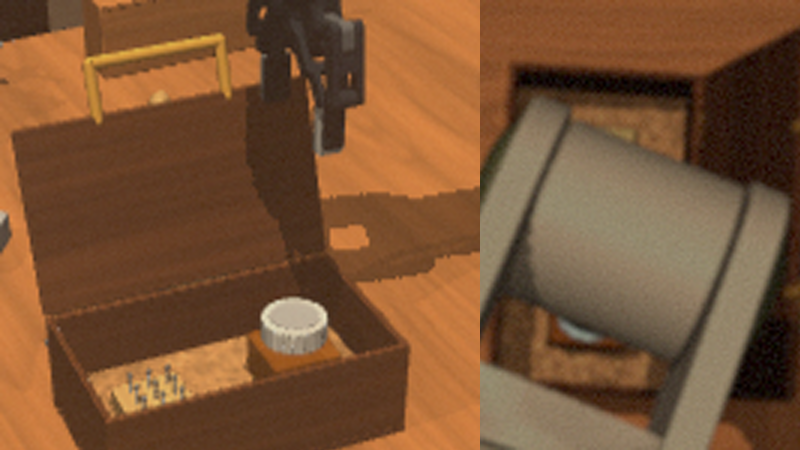

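Run:
```python
from h import *
s=optics.capture("scene");w=optics.capture("wrist")
st=sense();print(st["eef_pos"],st["ee_rot"])
print(atz(w,329.6,216.8,82.5),atz(s,338.3,224,82.5))
from scipy.spatial.transform import Rotation as Ro
q=st["ee_rot"];R=Ro.from_quat([q[1],q[2],q[3],q[0]]).as_matrix();print(R.round(3))
```

```text
[446.18400256 -52.23597326 241.45252211] [-0.00212619  0.99945636 -0.03136965  0.00992033]
[449.92648638 -57.13790306  82.5       ] [442.80132713 -57.35282206  82.5       ]
[[ 0.998 -0.063  0.02 ]
 [-0.063 -0.998  0.004]
 [ 0.02  -0.005 -1.   ]]
```

Call:
play_rows([
  [0,-3,-30,0,0.02,0,1],
  [0,0,-30,0,0,0,1],
  [0,0,-25,0,0,0,1],
  [0,0,0,0,0,0,1],
  [0,0,0,0,0,0,1],
])

```text
time_s: 6.28
eef_pos: [450.6, -58.7, 161.0]
ee_rot: [0.001, 0.999, -0.033, 0.006]
force: [0.1, 0.2, 0.9]
grip_width: 0.999
```

Run:
```python
from h import *
a=sense();w=snap("wrist","w6.png");b=sense()
im=cv2.imread("pics/w6.png")[100:400,180:480];cv2.imwrite("pics/w6.png",cv2.resize(im,(600,600)))
print(a["eef_pos"],b["eef_pos"],b["ee_rot"])
import pickle;w.pop("img");pickle.dump(w,open("w6.pkl","wb"))
print(proj(w,[446,-55.5,82.5]))
```

```text
[450.55324096 -58.67457334 161.04960854] [450.54037747 -58.65684565 161.19720782] [ 9.44988890e-04  9.99441222e-01 -3.27804641e-02  6.46465687e-03]
(np.float64(317.2468257732413), np.float64(261.0903928078917))
```

View pics/w6.png

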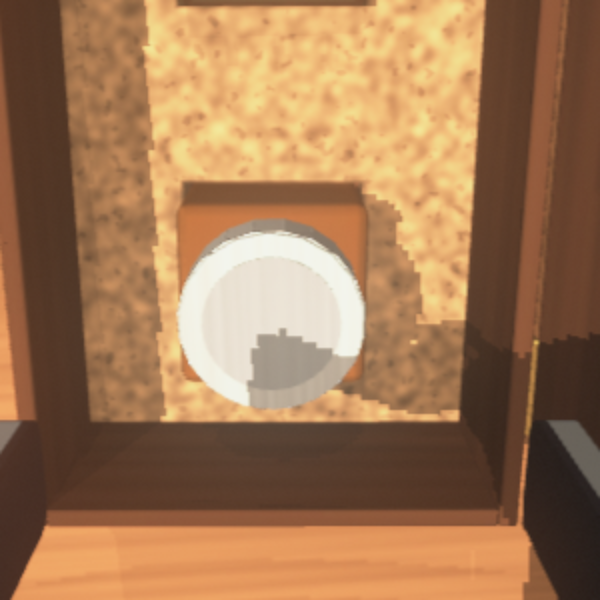

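Call:
play_rows([
  [-4,4,-20,0,0.012,0,1],
  [0,0,-25,0,0,0,1],
  [0,0,-10,0,0,0,1],
  [0,0,0,0,0,0,1],
  [0,0,0,0,0,0,1],
])

```text
time_s: 6.75
eef_pos: [452.0, -57.2, 114.1]
ee_rot: [0.004, 0.999, -0.033, 0.008]
force: [-0.3, 0.3, -0.4]
grip_width: 1.002
```

Call:
play_rows([
  [-5,2,-15,0.009,0.016,0,1],
  [0,0,-15,0,0.003,0,1],
  [0,0,0,0,0,0,1],
])

```text
time_s: 7.0
eef_pos: [448.9, -56.0, 86.3]
ee_rot: [0.001, 0.999, -0.033, 0.001]
force: [0.6, -0.3, -0.9]
grip_width: 1.004
```

Call:
play_rows([
  [-2.5,1.5,-14,0,0,0,1],
  [-1,0,-12,0,0.003,0,1],
  [0,0,0,0,0,0,1],
  [0,0,0,0,0,0,1],
])

```text
time_s: 7.33
eef_pos: [446.5, -55.0, 62.0]
ee_rot: [0.001, 0.999, -0.033, 0.001]
force: [-0.1, -0.6, -0.8]
grip_width: 0.998
```

Call:
play_rows([
  [0,0,-4.5,0,0,0,1],
  [0,0,0,0,0,0,1],
  [0,0,0,0,0,0,1],
], grip_force=80)

```text
time_s: 7.58
eef_pos: [447.7, -55.5, 59.3]
ee_rot: [0.002, 0.999, -0.033, 0.003]
force: [0.3, 0.8, -0.8]
grip_width: 1.002
```

Call:
play_rows([
  [0,0,0,0,0,0,-1],
  [0,0,0,0,0,0,-1],
  [0,0,0,0,0,0,-1],
  [0,0,0,0,0,0,-1],
  [0,0,0,0,0,0,-1],
])

```text
time_s: 8.0
eef_pos: [448.2, -55.6, 60.8]
ee_rot: [0.002, 0.999, -0.033, 0.003]
force: [-0.3, -0.1, -2.1]
grip_width: 0.61
```

Run:
```python
from h import *
b=sense();print(b)
s=snap("scene","s7.png",(280,150,400,270),5)
```

```text
{'time_s': 8.0, 'joints': array([-3.83146048e-01,  3.80257768e-01,  1.91558879e+00, -1.34900192e-03,
        8.38086404e-01,  1.25514089e+00]), 'dq': array([-0.00043635, -0.00398277,  0.00168255, -0.00163825,  0.00098953,
       -0.00100484]), 'tau': array([ 1.77957199e-02, -3.74267828e+01, -1.90714002e+01,  1.99557695e-02,
       -3.98852269e-02, -2.35417834e-02]), 'eef_pos': array([448.24118275, -55.55471126,  60.75508689]), 'ee_rot': array([ 0.00178381,  0.99943828, -0.03328966,  0.00342619]), 'force': array([-0.32565549, -0.13046979, -2.06979623]), 'wrist_torque': array([-0.06571034,  0.00304915, -0.01256236]), 'grip_width': 0.6098634551098724}
```

View pics/s7.png

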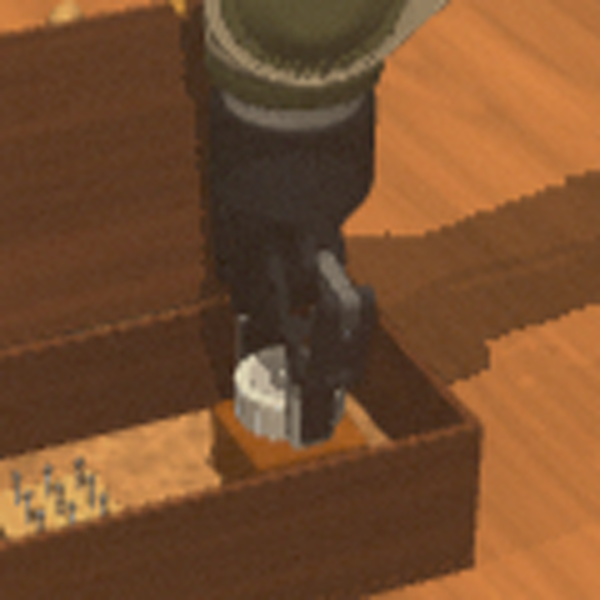

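Call:
play_rows([
  [0,0,0,0,0,0,-1],
  [0,0,0,0,0,0.1,-1],
  [0,0,0,0,0,0.1,-1],
  [0,0,0,0,0,0.1,-1],
])

```text
time_s: 8.38
eef_pos: [449.2, -55.3, 61.3]
ee_rot: [0.001, 0.993, 0.12, 0.005]
force: [0.2, 5.1, 4.7]
grip_width: 0.606
```

Call:
play_rows([
  [-0.7,0,0,0,0.003,0.1,-1],
  [-0.7,0,0,0,0.003,0.1,-1],
  [-0.7,0,0,0,0.003,0.1,-1],
])

```text
time_s: 8.63
eef_pos: [448.5, -54.6, 61.9]
ee_rot: [-0.001, 0.962, 0.273, 0.003]
force: [1.0, 1.7, -0.4]
grip_width: 0.611
```

Run:
```python
from h import *
b=sense();q=b["ee_rot"];print(2*np.arctan2(q[2],q[1])+.0666,b["eef_pos"],b["force"],b["wrist_torque"],b["joints"][5],q)
```

```text
0.6206158634009564 [448.54745404 -54.58225191  61.94099762] [ 0.96355955  1.74435678 -0.39561836] [ 0.36039181 -0.25963477 -0.03847677] 0.6288305114074473 [-6.88800374e-04  9.61874158e-01  2.73477777e-01  2.74512422e-03]
```

Call:
play_rows([
  [-0.5,0,0,0,0,0.1,-1],
  [-0.5,0,0,0,0,0.1,-1],
  [-0.3,0,0,0,0,0.1,-1],
  [0,0,0,0,0,0.1,-1],
  [0,0,0,0,0,0.09,-1],
])

```text
time_s: 9.05
eef_pos: [447.8, -53.4, 61.8]
ee_rot: [-0.002, 0.861, 0.509, 0.004]
force: [-1.0, 2.0, 2.5]
grip_width: 0.609
```

Run:
```python
from h import *
b=sense();q=b["ee_rot"];print(2*np.arctan2(q[2],q[1])+.0666,b["eef_pos"],b["force"],b["wrist_torque"],b["joints"][5],q)
s=snap("scene","s8.png",(280,150,400,270),5)
```

```text
1.1354527994440016 [447.81102385 -53.39829374  61.80501716] [-1.00609057  1.98699343  2.49269678] [ 0.21282409  0.22067365 -0.04474595] 0.11013225303680925 [-0.00224016  0.86055332  0.509343    0.00356156]
```

View pics/s8.png

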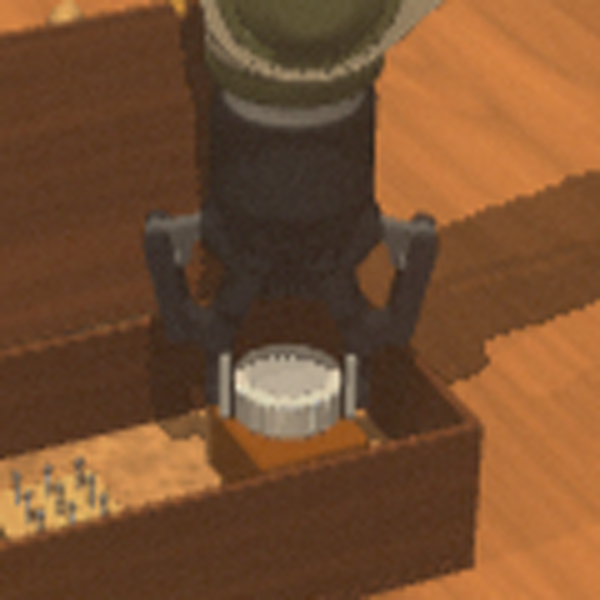

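Call:
play_rows([
  [0,0,2,0,0,0,-1],
  [0,0,2,0,0,0,-1],
  [0,0,2,0,0,0,-1],
  [0,0,0,0,0,0,-1],
])

```text
time_s: 9.43
eef_pos: [447.7, -53.5, 68.1]
ee_rot: [-0.002, 0.861, 0.508, 0.003]
force: [-0.3, 0.3, -0.1]
grip_width: 0.608
```

```bash
cat > chk.py <<'E'
from h import *
b=sense();q=b["ee_rot"];print(2*np.arctan2(q[2],q[1])+.0666,b["eef_pos"],b["force"],b["wrist_torque"],q,b["time_s"])
E
python3 chk.py
python3 - <<'E'
from h import *
a=cv2.imread("pics/s8.png");snap("scene","s9.png",(280,150,400,270),5);b=cv2.imread("pics/s9.png")
# vertical shift of cap and of the jar's amber front between the two frames
g=lambda i:cv2.cvtColor(i,cv2.COLOR_BGR2GRAY).astype(np.float32)
for n,(x0,y0,x1,y1) in {"cap":(240,350,340,430),"jar":(215,430,375,480),"wall":(400,420,500,580)}.items():
    r=cv2.matchTemplate(g(b),g(a)[y0:y1,x0:x1],cv2.TM_CCOEFF_NORMED)
    _,v,_,l=cv2.minMaxLoc(r);print(n,l[0]-x0,l[1]-y0,round(v,3))
E
```

```text
1.1327424338953203 [447.66501002 -53.47492143  68.05969701] [-0.34660968  0.34675385 -0.05879696] [ 0.09382005  0.01769785 -0.01188472] [-0.00238891  0.86124328  0.50817662  0.00328964] 9.4333
cap 0 -11 0.955
jar 0 0 0.858
wall 0 0 0.997
```

Call:
play_rows([
  [0,0,8,-0.004,0,0,-1],
  [0,0,8,-0.003,0.003,0,-1],
  [0,0,7,0,0,0,-1],
  [0,0,0,0,0,0,-1],
])

```text
time_s: 9.82
eef_pos: [447.7, -53.6, 93.4]
ee_rot: [0.0, 0.862, 0.507, -0.0]
force: [1.1, -0.4, -0.4]
grip_width: 0.607
```

```bash
python3 chk.py
```

```text
1.1307524856614162 [447.65899048 -53.59655925  93.41233808] [ 1.10285144 -0.44281929 -0.40347606] [ 0.04522141 -0.05627871 -0.00063967] [ 2.35666746e-04  8.61755568e-01  5.07323628e-01 -1.46622415e-04] 9.8167
```

Call:
play_rows([
  [0,0,2,0,0,0,-1],
  [0,0,0,0,0,0,-1],
  [0,0,0,0,0,0,-1],
])

```text
time_s: 10.07
eef_pos: [448.0, -53.7, 96.5]
ee_rot: [0.001, 0.862, 0.507, 0.0]
force: [1.0, 0.2, -0.9]
grip_width: 0.605
```

```bash
python3 chk.py
python3 - <<'E'
from h import *
snap("scene","s10.png",(240,110,400,270),3.75)
c=optics.capture("scene")
# expected cap top, cap lower edge centre and mouth in this crop
p=np.array([447.,-54.5])
for z in (117,98,78): u=proj(c,[*p,z]);print(z,((u[0]-240)*3.75).round(1),((u[1]-110)*3.75).round(1))
E
```

```text
1.130602055012902 [447.95244004 -53.70666944  96.45309519] [ 0.96131336  0.22556002 -0.85920419] [ 0.02509942 -0.04936253  0.01425116] [9.48234491e-04 8.61793314e-01 5.07258568e-01 3.61006540e-04] 10.0667
117 365.8 386.0
98 365.4 411.2
78 364.9 437.2
```

View pics/s10.png

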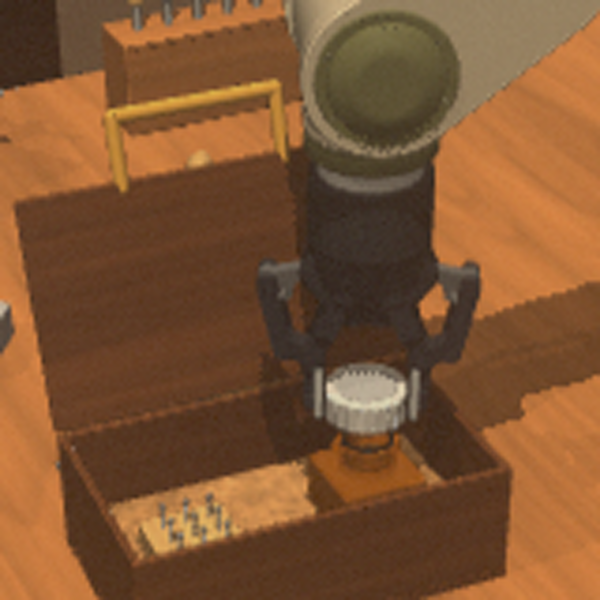

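```bash
python3 -c "
from h import *
print(ctrl.finish_job())
b=sense();print(b['eef_pos'],b['force'],b['grip_width'])"
```

```text
the job is handed in; nothing more can be done
None
the job is handed in; nothing more can be done
```

I opened the lid by its bail until it met its stop, unscrewed the cap, raised it straight up, and handed the job in at about 10 s.

- **Lid:** the wrist force rose to about 30 N as the lid met its stop. I eased off and released the bail, and the last scene picture shows the lid still leaning back.
- **Cap:** I turned it 1.13 rad anticlockwise by the tool's measured rotation. I did not check from the flutes that the cap turned exactly with the fingers. A first lift of about 6 mm brought the cap up while the jar did not move in the image, and the force on the tool was close to zero.
- **Final pose:** the cap is held level and about 20–21 mm clear above the jar's mouth, by my estimate from the arm pose and the last picture. In that picture its centre is within about 1–2 mm of the neck's, and the jar is seated in its nest.
- **Other things:** the burr stand is still in its nest. I did not check the things on the bench again at the end, but the arm went near none of them.
- **Disagreement:** the cameras placed the cap up to 4 mm apart in x and 3 mm in y. I used the closer wrist view, and the grip came out 1 to 2 mm off that in x.

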